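# Register a printing block in the corner of the board

### The arm

A 7-joint arm with a two-finger parallel gripper is mounted at the origin on the work surface. World frame = base frame: x ahead of the robot, y to its left, z up, the work surface at z = 0. Lengths are in m, angles in degrees, forces in N, time in s.
With the tool pointing down it reaches from about 0.425 to 0.8 m from the base axis. Payload 8.3 kg.
Tool frame: the origin (TCP) lies midway between the tips of the shut fingers; the grasp point (between the pads) lies 19 mm behind it; z points along the fingers, x is the direction in which the jaws open and shut, and the axes are right-handed (so a half turn about z gives the same grasp; the last joint's range is limited). The gripper opens to 85 mm and grips with 20 to 120 N. Pads are 22 mm wide; open, the fingers measure 114 mm over their backs; the gripper's body (76 mm by 85 mm) begins 54 mm behind the grasp point. The pads swing forward as they close: fully open they stand 13 mm farther back than shut.
Start: joints at [64.693, 21.967, 0.94, 78.501, -0.361, 79.538, -2.664], TCP at [0.231, -0.581, 0.231] pointing down, gripper open.
Joint ranges: [-169.22, 169.22], [-14.56, 117.87], [-87.37, 89.26], [10.42, 133.3], [-82.24, 262.24], [0.94, 117.77], [-172.7, 172.7]. Speed limits (degrees/s): [136.94, 136.94, 172.46, 172.46, 180, 180, 180].

### API

Orientations are given as [roll, pitch, yaw] about the fixed x, y, z axes, in that order (R = Rz(yaw) Ry(pitch) Rx(roll)).
In Python, from station import goto, move_straight, movej, command_gripper, hold, inverse_kinematics, read_camera, PlanningError, job_done, get_time_s, get_joint_positions, get_qd, get_effort, get_tcp_pos, get_ee_rot, get_force, get_torque, get_grip_width gives the robot as it stands. Calls block until the motion is done:
- goto(position, orientation): joint-space move of the TCP to a pose.
- move_straight(position, max_speed=0.15, ori=None, stop_force=None): straight line of the TCP; ori=None keeps the orientation; max_speed is the mean speed in m/s. With stop_force (N) it stops when the force on the tool has changed by that much, and returns True; else False.
- movej(angles): joint-space move.
- command_gripper(opening, grasp_force=None): finger opening in m; grasp_force is the grip in N (None keeps the last); returns when the fingers have stopped.
- hold(seconds).
- inverse_kinematics(position, orientation): joint angles nearest the present ones, or None.
- read_camera(name): name is "scene" or "top" or "wrist"; returns a dict with "frame" (400x640x3 uint8, red, green, blue), "range_z" (400x640 float32, m along the optical axis (not along the pixel's ray), 0 where there is no reading), "K" (3x3 intrinsics, pixels), "extrinsics" (4x4, takes a point from world to camera coordinates); the wrist camera has in their place "T_tool_cam" (4x4, takes a point from camera to tool coordinates, whose origin is the TCP and whose axes are the tool frame's). Camera axes: x right, y down, z forward; pixel columns grow to the right and rows downward; lengths in m; the calibration is good to about 2 mm. A picture is of the moment at which its call begins: read the wrist's pose just before it.
A pose or a line that the arm cannot do raises PlanningError and nothing moves.
- job_done(): hands the job in, once; it reports no verdict.
Readings, each from a call of its own:
- get_time_s(): time.
- get_joint_positions(): joint angles.
- get_qd(): joint speeds.
- get_effort(): joint torques, N m.
- get_tcp_pos(): TCP position.
- get_ee_rot(): TCP orientation.
- get_force(): force on the tool from outside, world axes, zero at the start.
- get_torque(): the same for the moment, N m.
- get_grip_width(): finger opening in m.
Only numpy, scipy, OpenCV 4.12 (cv2) and the standard library are available. Lean on these libraries where they do the work, as an engineer would, in place of code of your own. Each camera call takes 0.05 s, during which the arm holds its last target.

### The job

Swing the hold-down bar of the registration board a quarter turn to its open stop, away from the corner. Then set the rectangular printing block (the one with the straight grip on its back) flat on the board, face down as it stands now, with its long side along the long fence, and push it into the corner so that it bears firmly on both fences at once. Finish while still holding it pressed there, do not let go, and leave the other things on the table where they are.

Things in the scene. Friction and masses are not known exactly. Their poses are not given: they have to be found in the camera images.
- board: Plywood registration board, fixed to the table, 240 (its x) x 220 (its y) x 12 mm thick; origin at the centre of its underside, on the table. z up. Its flat bed (top) is 12 mm above the origin. Two wooden fences on the bed, 14 mm high (tops 26 mm above the table), stand along its +x and +y sides and meet in a square corner. Bed and fences are waxed smooth: the block slides on them with friction about 0.25.
- corner (a point): The inside corner of the two fences, at bed height (12 mm above the table); axes as the board's. The bed inside the corner lies towards -x and -y. At board (90, 70, 12) mm.
- long_fence: The long fence on the board's +x side, 20 x 190 x 14 mm, running along the board's y; its working face (towards the board's -x) contains the corner. Origin at the centre of its underside.
- short_fence: The short fence on the board's +y side, 100 x 20 x 14 mm, running along the board's x; its working face (towards the board's -y) contains the corner. Origin at the centre of its underside.
- swing_bar (a joint): Angle of the aluminium hold-down bar about its upright pivot, rad: 0 = closed (the bar lies across the corner, 35 degrees clockwise of the board's +x axis seen from above), 1.571 = open stop (the bar points outside the board over the short fence's side). It grows counter-clockwise seen from above, stays where it is left; 1 to 1.5 N at the knob turns it.
- bar_pivot (a point): Axis of the bar's pivot, on the board's +y side at board (-40, 85, 30) mm, at the underside of the bar. The bar is 20 mm wide and 8 mm thick, its underside 30 mm and its top 38 mm above the table. Axes as the board's.
- bar_knob (a point): Middle (half-way, 64 mm above the table) of the upright black knob on the end of the bar: a 16 mm diameter post that rises from 38 to 85 mm above the table, 112 mm from the pivot axis. Its x axis points along the bar, away from the pivot.
- block_centre (a point): Centre, half-way up (29 mm above its underside), of the loose printing block, about 0.1 kg: wooden base 50 (x) x 70 (y) x 20 mm high with a brown printing face underneath, and a straight upright grip on its back, 18 (x) x 52 (y) mm, from 20 to 58 mm above the underside, centred. It stands on the table among the other things, z up; a half turn makes no difference.
- round_block: A bystander: loose round wooden printing block, 56 mm diameter, with a turned knob on top, 60 mm high. Origin under its centre. Leave alone.
- ink_jar: A bystander: loose white ink jar with black lid, 54 mm diameter, 60 mm high. Origin under its centre. Leave alone.
- brayer: A bystander: ink roller lying down, about 170 mm long, roller 32 mm diameter at its +x end. Origin near its middle, on the table. Leave alone.
- ruler: A bystander: steel ruler lying flat, 300 (x) x 30 x 4 mm. Origin under its centre. Leave alone.
- eraser: A bystander: white eraser 45 x 20 x 12 mm. Origin under its centre. Leave alone.
- pencil_cup: A bystander: grey cup of pencils, 72 mm diameter, cup 95 mm and pencils about 175 mm high. Origin under its centre. Leave alone.
- palette_knife: A bystander: palette knife lying flat, 200 mm long along its x. Leave alone.
Things that resemble listed ones, but are neither listed nor needed, are in the scene too. Leave any pink or red look-alike of the part that bears block_centre alone.

How it is judged (in metres and radians):
On the way, in this order (a step that is already met when the one before it is completed fails the run):
1. the hold-down bar is turned to its open stop (within about 8 degrees) (value of joint swing_bar above 1.43 rad), for 0.2 s.
2. the block lies flat in the corner and presses on both fences (contact force between block and long_fence above 2 N and contact force between block and short_fence above 2 N and x of block_centre in the frame of corner between -0.029 and -0.021 m and y of block_centre in the frame of corner between -0.039 and -0.031 m and z of block_centre in the frame of corner between 0.025 and 0.033 m and angle between the y axis of block_centre and the y axis of corner, either way round below 0.05 rad and angle between block_centre's own z axis and vertical below 0.06 rad), for 0.3 s.
At the end, for the whole second after the job is handed in: Bar within 8 degrees of its open stop; block flat on the bed, long side along the long fence (0.05 rad), centre within 4 mm of seated, over 2 N on each fence, at rest, the fingers still holding or pressing it, all through the last second; no bystander moved over 30 mm (all of step 2 and value of joint swing_bar above 1.43 rad and contact force between the fingers and block above 1 N and linear speed of block below 0.01 m/s and angular speed of block below 0.1 rad/s); the arm keeps its last pose, push and grip.
It fails at once if one of the other things on the table is moved by more than 30 mm (distance of any of round_block, ink_jar, brayer, ruler, eraser, pencil_cup, palette_knife from where it was at the start of the episode above 0.03 m).
It also fails if it takes over 64 s, if anything falls off the work surface, if the arm or the gripper's body presses on something with over 40 N, if the wrist force passes 120 N, or if a joint passes its speed limit or range.

## Working session

There is one attempt and no reset: what is moved stays moved. The work goes in short steps, each a Python script; the robot and the scene stay as the last script left them, time stands still between calls to the robot, and variables do not carry over. Pictures are saved under pics/ and viewed, and the job is handed in when it is done.

```bash
ls; mkdir -p pics
python3 - <<'E'
from station import *
import cv2,numpy as np,pickle
for n in ("top","scene"):
    c=read_camera(n); pickle.dump(c,open(n+".pkl","wb"))
    cv2.imwrite(f"pics/{n}0.png",c["frame"][:,:,::-1]); print(n,c["K"].round(1).tolist(),c["extrinsics"].round(3).tolist())
print(get_time_s(),get_tcp_pos(),get_ee_rot())
E
```

```text
pics
top [[422.7, 0.0, 321.6], [0.0, 422.7, 198.8], [0.0, 0.0, 1.0]] [[-0.005, -1.0, 0.025, -0.05], [-0.988, 0.001, -0.155, 0.566], [0.155, -0.025, -0.988, 1.093], [0.0, 0.0, 0.0, 1.0]]
scene [[380.3, 0.0, 317.3], [0.0, 380.3, 198.1], [0.0, 0.0, 1.0]] [[-0.704, 0.71, -0.014, 0.428], [0.586, 0.57, -0.576, -0.26], [-0.401, -0.414, -0.817, 1.402], [0.0, 0.0, 0.0, 1.0]]
0.1 [ 0.23099397 -0.58027137  0.23038206] [ 1.79999404e+02  1.00412732e-01 -6.82932293e+01]
```

View pics/top0.png

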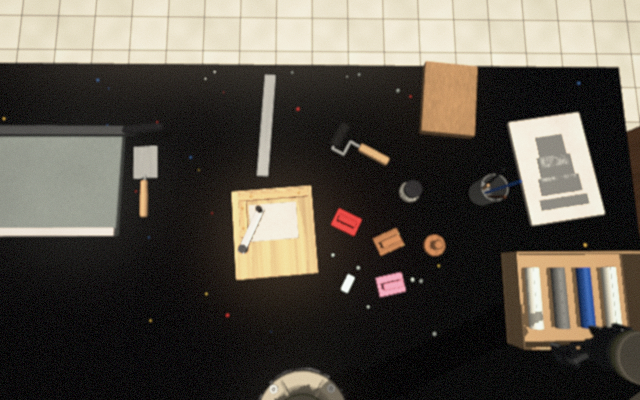

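View pics/scene0.png

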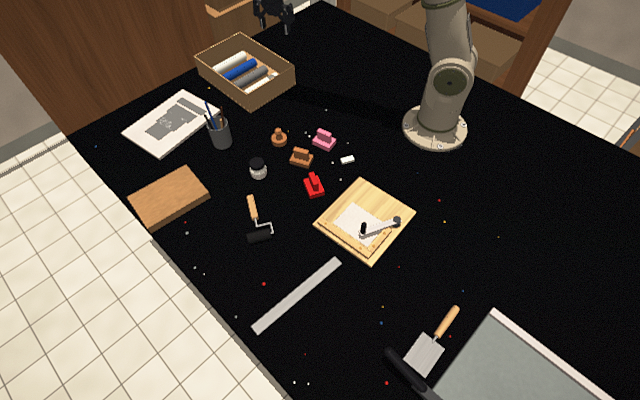

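The candidates in the top view are the brown block at (388,242), the red at (346,222) and the pink at (391,285). Only the brown one is neither red nor pink and has a straight grip. I'll enlarge that area and the board.

Run:
```python
import cv2
a=cv2.imread("pics/top0.png")
cv2.imwrite("pics/crop_board.png",cv2.resize(a[175:290,215:335],None,fx=5,fy=5,interpolation=cv2.INTER_CUBIC))
cv2.imwrite("pics/crop_block.png",cv2.resize(a[200:305,325:455],None,fx=5,fy=5,interpolation=cv2.INTER_CUBIC))
```

```text
(no output)
```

View pics/crop_board.png

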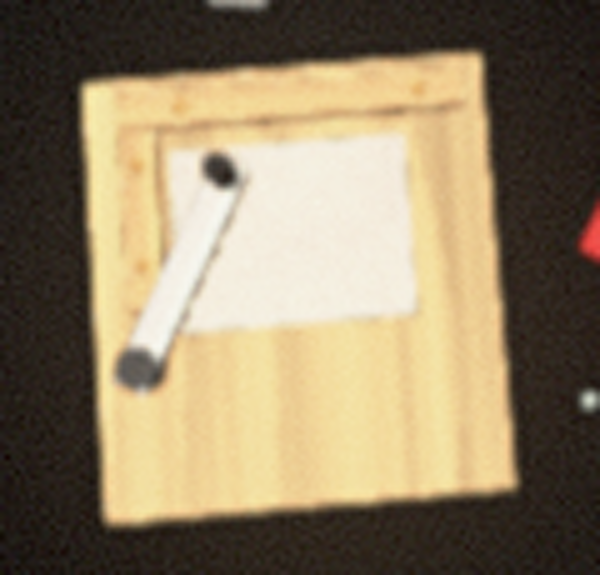

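View pics/crop_block.png

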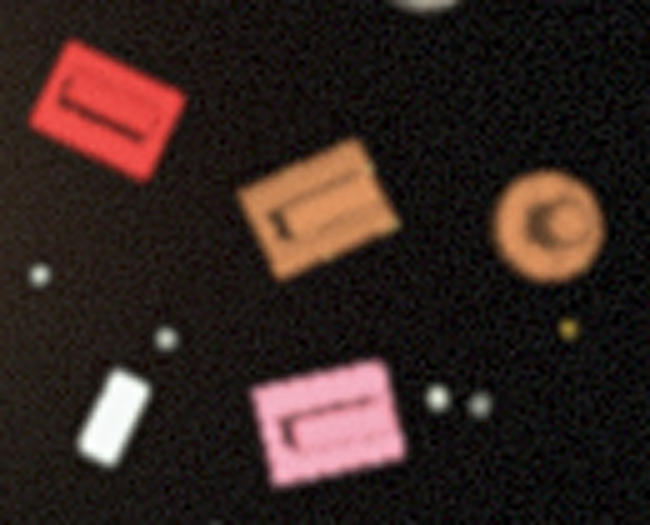

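The crop shows a plain brown rectangular block with a straight grip at (388,242), so that is the one. The long fence is along the top of the board, the short fence on the left, the bar pivot at about (243,248) and the knob at about (258,209). Next I'll measure these.

```bash
cat > h.py <<'E'
import cv2,numpy as np,pickle
def cast(c,px,z,E=None):
    E=c["extrinsics"] if E is None else E
    px=np.atleast_2d(np.float64(px)); R=E[:3,:3]; o=-R.T@E[:3,3]
    d=np.c_[(px-[c["K"][0,2],c["K"][1,2]])/[c["K"][0,0],c["K"][1,1]],np.ones(len(px))]@R
    return o+d*((z-o[2])/d[:,2])[:,None]
def cloud(c,E=None):
    E=c["extrinsics"] if E is None else E
    v,u=np.mgrid[:400,:640]; z=c["range_z"]; 
    P=np.stack([(u-c["K"][0,2])/c["K"][0,0]*z,(v-c["K"][1,2])/c["K"][1,1]*z,z],-1)
    return (P-E[:3,3])@E[:3,:3]
def rect(c,mask,z,E=None):
    n,l,s,_=cv2.connectedComponentsWithStats(mask.astype(np.uint8))
    k=1+np.argmax(s[1:,4]); m=(l==k).astype(np.uint8)
    cs,_=cv2.findContours(m,cv2.RETR_EXTERNAL,cv2.CHAIN_APPROX_NONE)
    ct=max(cs,key=cv2.contourArea)[:,0]
    P=cast(c,ct,z,E)[:,:2]
    r=cv2.minAreaRect((P*1000).astype(np.float32))
    return r,ct,P
E
python3 - <<'E'
from h import *
for n in("top","scene"):
    c=pickle.load(open(n+".pkl","rb")); W=cloud(c); 
    print(n,"cam",(-c["extrinsics"][:3,:3].T@c["extrinsics"][:3,3]).round(3))
    hsv=cv2.cvtColor(c["frame"],cv2.COLOR_RGB2HSV)
    reg=np.zeros((400,640),bool)
    if n=="top": reg[178:285,220:330]=1
    else: reg[170:270,305:425]=1
    m=reg&(hsv[...,2]>90)
    m=cv2.morphologyEx(m.astype(np.uint8),cv2.MORPH_CLOSE,np.ones((5,5)))
    print("board",rect(c,m,.012)[0])
    reg[:]=0
    if n=="top": reg[225:260,368:410]=1
    else: reg[145:170,287:316]=1
    m=reg&(hsv[...,2]>60)&(hsv[...,1]>80)
    r,ct,P=rect(c,m,.02); print("block",r, ct.mean(0))
    w=W[m]; print("z pct",np.percentile(w[:,2],[5,50,95]).round(3), "top", w[w[:,2]>.045].mean(0).round(4),len(w[w[:,2]>.045]))
    if n=="top":
        t=w[w[:,2]>.045][:,:2]; print("grip",cv2.minAreaRect((t*1000).astype(np.float32)))
        b=W[178:285,220:330].reshape(-1,3); k=b[b[:,2]>.05]; print("high pts",len(k),k.mean(0).round(4),k[:,2].max().round(3))
E
```

```text
top cam [ 0.389 -0.023  1.169]
board ((480.7662658691406, 78.31394958496094), (245.99224853515625, 224.41537475585938), 4.564828395843506)
block ((452.1726379394531, -232.6651611328125), (56.71023178100586, 76.6473159790039), 23.697711944580078) [388.14457831 241.24096386]
z pct [-0.002  0.02   0.059] top [ 0.4526 -0.2318  0.0567] 141
grip ((452.7268371582031, -232.42916870117188), (17.922748565673828, 51.59617614746094), 23.59820556640625)
high pts 91 [0.4554 0.0385 0.6774] 1.169
scene cam [1.016 0.425 1.002]
board ((482.0855407714844, 78.921142578125), (245.7416534423828, 222.49105834960938), 4.317027568817139)
block ((450.183349609375, -236.1771697998047), (79.83451080322266, 80.4566650390625), 24.318653106689453) [300.7761194  157.08955224]
z pct [-0.001  0.021  0.058] top [ 0.4785 -0.2015  0.0954] 93
```

```bash
cat >> h.py <<'E'
BC=np.array([.4814,.0786]); BY=np.radians(4.45)
def b2w(x,y):
    c,s=np.cos(BY),np.sin(BY); return BC+np.array([c*x-s*y,s*x+c*y])/1000
PIV=b2w(-40,85)
def knob(th):
    a=BY-np.radians(35)+th; return PIV+.112*np.array([np.cos(a),np.sin(a)]), np.degrees(a)
E
python3 - <<'E'
from h import *
from station import *
print("piv",PIV,"knob",knob(0),knob(1.571),"corner",b2w(90,70),"seat",b2w(65,35))
for n in("top","scene"):
    c=pickle.load(open(n+".pkl","rb")); E=c["extrinsics"]
    pr=lambda P:(lambda q:(q[:2]/q[2]).round(1))(c["K"]@(E[:3,:3]@np.array(P)+E[:3,3]))
    k=knob(0)[0]; print(n,"knob top px",pr([*k,.085]),"base",pr([*k,.038]),"pivot",pr([*PIV,.038]),"corner",pr([*b2w(90,70),.012]))
    v=c["frame"].max(2); reg=np.zeros_like(v,bool); 
    if n=="top": reg[200:218,250:268]=1
    else: reg[220:238,354:372]=1
    m=reg&(v<70); y,x=np.nonzero(m); print("dark centroid",x.mean(),y.mean(),len(x))
for base in(0,180):
    for d in(0,.8,1.571):
        k,a=knob(d); y=(a+90+base+180)%360-180
        print(base,y,inverse_kinematics([*k,.05],[180,0,y]))
for y in(23.6,-156.4): print(y,inverse_kinematics([.4525,-.2325,.027],[180,0,y]))
for y in(4.45,-175.55): print(y,inverse_kinematics([*b2w(65,35),.039],[180,0,y]))
E
```

```text
piv [0.43492551 0.1602402 ] knob (array([0.53137833, 0.10331171]), np.float64(-30.549999999999994)) (array([0.49183435, 0.25670461]), np.float64(59.46166961505233)) corner [0.56569745 0.155372  ] seat [0.54348843 0.11853778]
top knob top px [261.8 209.5] base [263.8 211.8] pivot [241.7 248. ] corner [246.1 200.6]
dark centroid 258.6363636363636 209.0 11
scene knob top px [361.9 219.7] base [360.6 228.2] pivot [396.5 219.7] corner [365.7 251. ]
dark centroid 362.8936170212766 227.63829787234042 47
0 59.44999999999999 [ 28.47039452  32.38710253 -55.20413332 102.38374916  30.08523211
  61.33741638  21.84247066]
0 105.28662361046588 [ 19.90320854  38.0895202  -58.07995491  97.06485914  35.24763907
  65.13400868  57.00122351]
0 149.4616696150523 [ 20.77103072  46.44298391 -73.79911902  99.990875    47.23871748
  71.41718369  84.08085517]
180 -120.55000000000001 [  13.69321977   25.23672913  -34.6445118   102.96790191   16.80046823
   56.98871068 -148.2051175 ]
180 -74.71337638953412 [  11.84204174   32.32643627  -45.2499657    97.38575927   25.68541155
   61.18591099 -116.36724123]
180 -30.5383303849477 [  4.72985397  30.04209701 -45.61077571 100.56594633  24.45222723
  59.80101154 -80.17865795]
23.6 [ 44.58449246  21.67503786 -24.77635033 109.15256389  11.39715171
  51.561861    37.82564312]
-156.4 [  26.13784217   19.67751421   -2.96840847  109.98564947    1.29736078
   50.36843118 -133.88510633]
4.45 [ 25.13597676  34.50224783 -53.4765884  100.5994854   31.32164303
  61.12161112 -34.84659494]
-175.55 [ 35.83001858  48.00571435 -73.85348675 100.22984877  48.94814946
  71.20275387 133.37493942]
```

The top view puts the knob about 3.5 px from the predicted closed pose, so the bar may already be turned a little. I'll check with the wrist camera from above.

Run:
```python
from h import *
from station import *
c=pickle.load(open("top.pkl","rb"))
print("knob top cast",cast(c,[[258,208.5]],.085),"pivot cast",cast(c,[[243,249]],.038))
goto([.50,.10,.30],[180,0,-75])
from scipy.spatial.transform import Rotation as R
p=get_tcp_pos(); r=get_ee_rot(); w=read_camera("wrist")
T=np.eye(4);T[:3,:3]=R.from_euler("xyz",r,degrees=True).as_matrix();T[:3,3]=p
w["extrinsics"]=np.linalg.inv(T@w["T_tool_cam"]); pickle.dump(w,open("wrist1.pkl","wb"))
cv2.imwrite("pics/wrist1.png",w["frame"][:,:,::-1]); print(get_time_s(),p,r)
print(w["range_z"].min(), np.median(w["range_z"]))
```

```text
knob top cast [[0.53400066 0.11319773 0.085     ]] pivot cast [[0.43222298 0.15671583 0.038     ]]
2.75 [0.50023861 0.09894331 0.2999046 ] [ 1.79988387e+02 -1.33750625e-02 -7.50994038e+01]
0.0 0.4280066
```

View pics/wrist1.png

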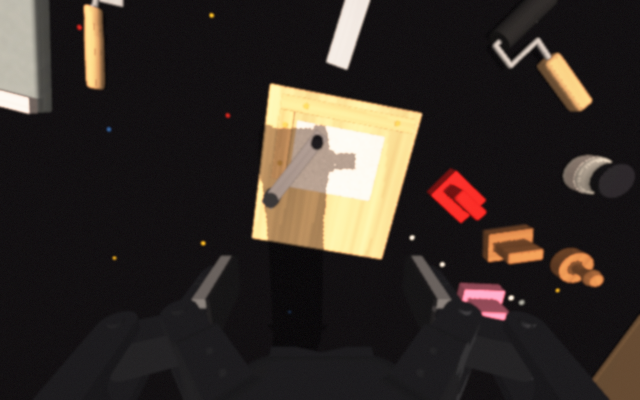

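The wrist view shows the knob at about (317,142) and the pivot cap at about (271,200). The board outline is complete, spanning columns 252 to 421.

Run:
```python
from h import *
w=pickle.load(open("wrist1.pkl","rb")); W=cloud(w); f=w["frame"]
cv2.imwrite("pics/w1c.png",cv2.resize(f[70:270,240:430,::-1],None,fx=3.5,fy=2.95,interpolation=cv2.INTER_CUBIC))
v=f.max(2); m=np.zeros_like(v,bool); m[130:155,305:330]=v[130:155,305:330]<60
y,x=np.nonzero(m); print("knob dark",x.mean(),y.mean(),len(x), x.min(),x.max(),y.min(),y.max())
sub=W[70:270,240:430]; t=sub[(sub[...,2]>.075)&(sub[...,2]<.1)]; print("knob top cloud",len(t),t.mean(0), "range",t.min(0),t.max(0))
t=sub[(sub[...,2]>.060)&(sub[...,2]<.1)];print(len(t),t.mean(0))
b=sub[(sub[...,2]>.032)&(sub[...,2]<.045)]; print("bar",len(b),np.median(b,0)); r=cv2.minAreaRect((b[:,:2]*1000).astype(np.float32)); print(r)
hsv=cv2.cvtColor(f,cv2.COLOR_RGB2HSV)
fe=sub[(sub[...,2]>.022)&(sub[...,2]<.030)]; print("fence",len(fe))
reg=np.zeros((400,640),bool); reg[75:265,245:428]=1
mm=reg&(hsv[...,2]>70); mm=cv2.morphologyEx(mm.astype(np.uint8),cv2.MORPH_CLOSE,np.ones((9,9)))
print("board",rect(w,mm,.012)[0])
ok=(sub[...,2]>.008)&(sub[...,2]<.05); P=sub[ok][:,:2]; print("board cloud",cv2.minAreaRect((P*1000).astype(np.float32)))
```

```text
knob dark 316.73 141.81 100 312 321 136 148
knob top cloud 127 [0.53852349 0.11449467 0.08320307] range [0.53012811 0.10693544 0.07771183] [0.54554934 0.12200335 0.0862925 ]
139 [0.53904288 0.1145462  0.08201574]
bar 1152 [0.48180138 0.13953574 0.03744787]
((486.64556884765625, 137.96893310546875), (22.98967742919922, 133.9925537109375), 66.88519287109375)
fence 2984
board ((481.7578125, 77.23677062988281), (243.88485717773438, 224.01060485839844), 4.444293975830078)
board cloud ((483.98663330078125, 54.72235870361328), (239.94180297851562, 267.1473693847656), 4.533790111541748)
```

View pics/w1c.png

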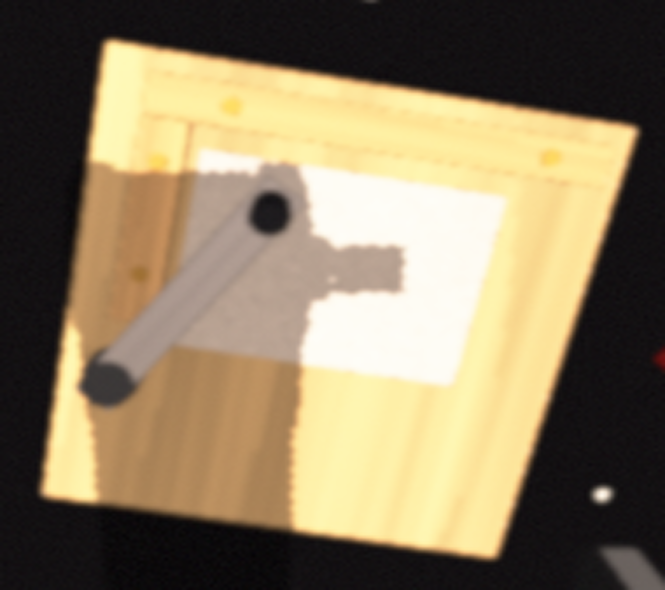

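The board centre agrees across the three views to within 2 mm. The bar is already about 7° open: its axis is at -23°, and the measured knob matches that angle to 2 mm. Next I'll cage the knob and swing it round.

Run:
```python
from h import *
from station import *
t0=.12
k,a=knob(t0); k=np.array([.5385,.1150])
command_gripper(.034)
goto([*k,.13],[180,0,a-90])
move_straight([*k,.052],.12)
print(get_force().round(1)); command_gripper(.022); print(get_grip_width(),get_force().round(1),get_time_s())
for t in np.linspace(t0,1.60,9)[1:]:
    k,a=knob(t)
    s=move_straight([*k,.052],.12,ori=[180,0,a-90],stop_force=15)
    print(round(t,2),s,get_force().round(1),get_time_s(),get_tcp_pos().round(4))
    if s: break
```

```text
[0.1 0.2 0.5]
0.02223627779708178 [-0.4  0.6 -0. ] 5.1083
0.3 False [ 0.1 -0.4 -0.1] 5.4417 [0.544  0.1352 0.052 ]
0.49 False [ 0.4 -0.3  0.8] 5.775 [0.5466 0.1549 0.0519]
0.68 False [ 0.2 -0.5 -0.4] 6.1083 [0.5457 0.1753 0.0519]
0.86 False [ 0.6 -0.3 -1. ] 6.4417 [0.5411 0.1954 0.052 ]
1.04 False [ 0.2  0.3 -0.8] 6.775 [0.5328 0.2143 0.052 ]
1.23 False [-0.8  0.3 -0.5] 7.1083 [0.5211 0.2314 0.052 ]
1.42 False [0.1 0.3 0.6] 7.4417 [0.5066 0.2459 0.052 ]
1.6 False [ 0.7 -0.7  0.4] 7.775 [0.4897 0.2575 0.052 ]
```

```bash
cat >> h.py <<'E'
def wrist(name):
    from station import get_tcp_pos,get_ee_rot,read_camera
    from scipy.spatial.transform import Rotation as R
    p=get_tcp_pos(); r=get_ee_rot(); w=read_camera("wrist")
    T=np.eye(4);T[:3,:3]=R.from_euler("xyz",r,degrees=True).as_matrix();T[:3,3]=p
    w["extrinsics"]=np.linalg.inv(T@w["T_tool_cam"]); pickle.dump(w,open(name+".pkl","wb"))
    cv2.imwrite(f"pics/{name}.png",w["frame"][:,:,::-1]); return w
E
python3 - <<'E'
from h import *
from station import *
hold(.3)
command_gripper(.034); p=get_tcp_pos()
move_straight([p[0],p[1],.13],.15)
goto([.49,.17,.30],[180,0,-75])
w=wrist("wrist2"); W=cloud(w)
b=W[(W[...,2]>.034)&(W[...,2]<.043)&(W[...,1]>.1)&(W[...,0]>.38)&(W[...,0]<.6)&(W[...,1]<.32)]
print(len(b),cv2.minAreaRect((b[:,:2]*1000).astype(np.float32)))
t=W[(W[...,2]>.07)&(W[...,2]<.095)&(W[...,1]>.1)&(W[...,1]<.35)&(W[...,0]>.4)]; print("knob",len(t),np.median(t,0)); print("expected open",knob(1.571),get_time_s())
E
```

```text
1160 ((464.22393798828125, 206.75119018554688), (134.46371459960938, 23.356130599975586), 58.545082092285156)
knob 140 [0.4939917  0.25494493 0.08354514]
expected open (array([0.49183435, 0.25670461]), np.float64(59.46166961505233)) 9.8583
```

View pics/wrist2.png

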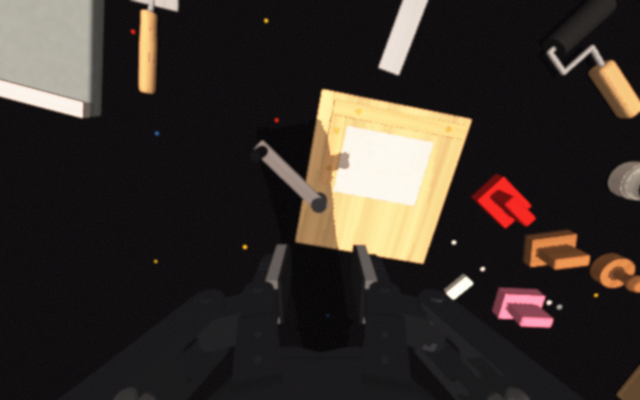

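The bar now sits at 58.5°, against 59.5° expected at the stop, so θ is about 1.555 rad and it is open. The knob shows at (260,150), outside the board. Next is the brown block, which is untouched at (557,250).

Run:
```python
from h import *
from station import *
command_gripper(.045,40)
goto([.4525,-.2325,.15],[180,0,23.6])
w=wrist("wrist3")
s=move_straight([.4525,-.2325,.029],.12,stop_force=6)
print(s,get_tcp_pos(),get_force().round(1))
command_gripper(0.0,60)
print(get_grip_width(),get_force().round(1),get_time_s())
s=move_straight([.4525,-.2325,.12],.12)
print(get_grip_width(),get_force().round(1))
c=read_camera("top"); cv2.imwrite("pics/top2.png",c["frame"][:,:,::-1])
c=read_camera("scene"); cv2.imwrite("pics/scene2.png",cv2.resize(c["frame"][90:290,220:460,::-1],None,fx=3,fy=3)); print(get_time_s())
```

```text
False [ 0.45306603 -0.23276717  0.02971198] [ 0.5 -0.4  0.9]
0.017087457313975096 [-0.3 -0.4  5.3] 13.8917
0.017303320410958233 [-0.3  0.1 -1.8]
14.9
```

View pics/scene2.png

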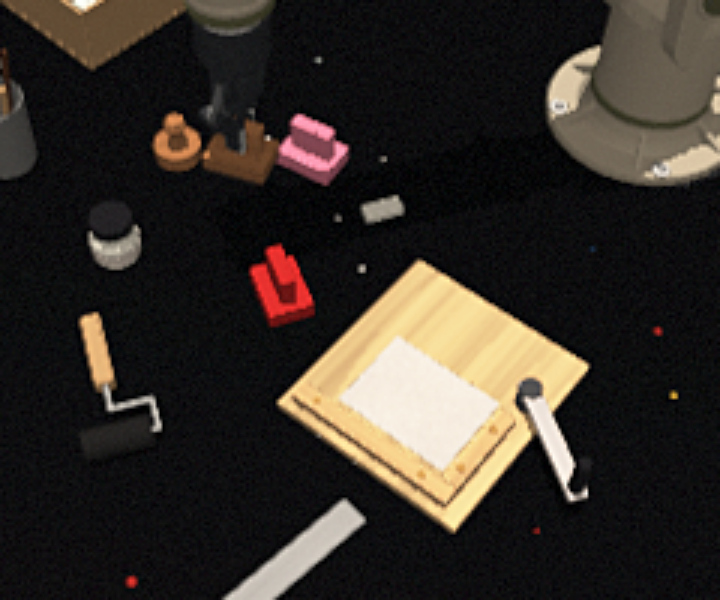

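The block is gripped and off the table at crop (240,155), with a width of 17 mm. Bystanders are where they were. Next I'll turn it to the board's yaw and set it down 15 mm short of both fences.

Run:
```python
from h import *
from station import *
o=[180,0,4.45]
goto([*b2w(50,20),.12],o)
move_straight([*b2w(50,20),.05],.12)
print("free",get_force().round(2))
s=move_straight([*b2w(50,20),.038],.03,stop_force=4)
print(s,get_tcp_pos().round(4),get_ee_rot().round(2),get_force().round(2),get_grip_width(),get_time_s())
w=wrist("wrist4")
c=read_camera("top"); pickle.dump(c,open("top3.pkl","wb")); cv2.imwrite("pics/top3.png",cv2.resize(c["frame"][175:290,215:335,::-1],None,fx=5,fy=5))
c=read_camera("scene"); cv2.imwrite("pics/scene3.png",cv2.resize(c["frame"][150:280,300:430,::-1],None,fx=4.5,fy=4.5))
```

```text
free [ 0.63  0.33 -0.77]
True [0.5307 0.1026 0.0416] [-1.7998e+02 -1.4000e-01  4.4500e+00] [0.26 0.78 3.43] 0.016941372937508754 17.2833
```

View pics/scene3.png

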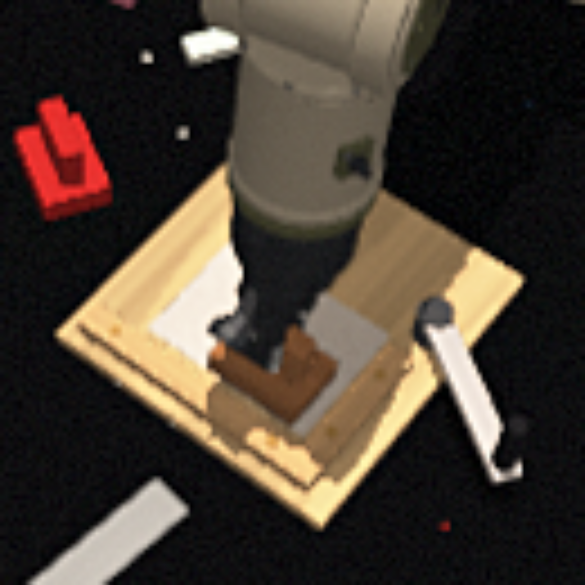

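View pics/wrist4.png

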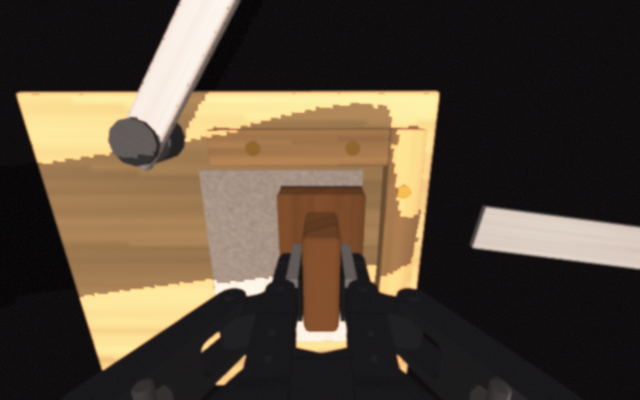

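The block sits flat, with the TCP at 41.6 mm as predicted. It is parallel to both fences and short of both. I'll push along board +x first, then +y.

```bash
cat >> h.py <<'E'
def st(tag):
    from station import get_force,get_tcp_pos,get_ee_rot,get_grip_width,get_time_s,hold
    fs=[]
    for _ in range(8): fs.append(get_force()); hold(.02)
    f=np.mean(fs,0); p=get_tcp_pos(); c,s=np.cos(BY),np.sin(BY); d=(p[:2]-BC)*1000
    print(tag,"Fboard",np.round([c*f[0]+s*f[1],-s*f[0]+c*f[1],f[2]],2),"tcp board",np.round([c*d[0]+s*d[1],-s*d[0]+c*d[1],p[2]*1000],1),"rpy",get_ee_rot().round(2),"w",round(get_grip_width(),4),"t",round(get_time_s(),1))
E
python3 - <<'E'
from h import *
from station import *
hold(.2); st("start"); z=get_tcp_pos()[2]
s=move_straight([*b2w(72,20),z],.02,stop_force=6); st(f"x {s}")
c,sn=np.cos(BY),np.sin(BY); p=get_tcp_pos(); 
q=p[:2]+.022*np.array([-sn,c])
s=move_straight([*q,z],.02,stop_force=7); st(f"y {s}"); hold(.4); st("after")
E
```

```text
start Fboard [1.51 0.21 5.65] tcp board [51.  20.1 41.6] rpy [-1.7998e+02 -1.3000e-01  4.4500e+00] w 0.0171 t 17.8
x True Fboard [-1.76 -0.1   5.7 ] tcp board [63.6 20.1 41.6] rpy [1.80e+02 7.00e-02 4.46e+00] w 0.017 t 18.6
y True Fboard [-0.45 -0.81  3.85] tcp board [63.5 34.9 41.6] rpy [1.7994e+02 9.0000e-02 4.4300e+00] w 0.017 t 19.5
after Fboard [0.3  0.44 3.76] tcp board [63.5 34.9 41.6] rpy [1.7994e+02 9.0000e-02 4.4200e+00] w 0.0169 t 20.1
```

Both stops came at the expected seat, at (63.5, 34.9) against (65, 35). The pressure relaxed after each stop, so I'll command small steps past contact while watching the force.

Run:
```python
from h import *
from station import *
c,sn=np.cos(BY),np.sin(BY); p=get_tcp_pos()
for d in (.5,1,1.5,2,2.5,3):
    q=p[:2]+d/1000*np.array([c-sn,sn+c])
    s=move_straight([*q,p[2]],.01,stop_force=25); hold(.2); st(f"{d} {s}")
    F=get_force(); F=[c*F[0]+sn*F[1],-sn*F[0]+c*F[1]]
    if min(-F[0],-F[1])>8 or s: break
```

```text
0.5 False Fboard [-2.11 -1.57  6.34] tcp board [63.6 34.9 41.6] rpy [1.799e+02 1.600e-01 4.400e+00] w 0.0168 t 20.7
1 False Fboard [-4.5  -2.57  9.09] tcp board [63.6 34.9 41.6] rpy [179.86   0.22   4.39] w 0.0169 t 21.2
1.5 False Fboard [-6.77 -4.06 11.59] tcp board [63.6 35.  41.6] rpy [179.83   0.28   4.37] w 0.0172 t 21.8
2 False Fboard [-9.13 -5.71 14.43] tcp board [63.7 35.  41.7] rpy [179.8    0.32   4.35] w 0.0168 t 22.4
2.5 False Fboard [-11.3   -6.98  16.5 ] tcp board [63.7 35.  41.7] rpy [179.77   0.38   4.33] w 0.0171 t 23.0
3 False Fboard [-13.54  -8.39  19.29] tcp board [63.7 35.  41.7] rpy [179.73   0.44   4.31] w 0.0164 t 23.6
```

Both forces are up, at 13.5 N and 8.4 N. The downward load has also risen to 19 N, so bed friction could be hiding part of the y push. I'll ease z and add y.

Run:
```python
from h import *
from station import *
c,sn=np.cos(BY),np.sin(BY); p=get_tcp_pos()
# contact reference as before: commanded offset 3 mm from contact
for dx,dy,dz in ((3,4,.4),(3,5,.8),(3,6,1.2),(3,6,1.6),(3,6,2.0)):
    q=p[:2]+dx/1000*np.array([c,sn])+dy/1000*np.array([-sn,c])
    s=move_straight([*q,p[2]+dz/1000],.01,stop_force=30); hold(.2); st(f"{dx,dy,dz} {s}")
    if s or (get_force()[2]<8): break
```

```text
(3, 4, 0.4) False Fboard [-13.61 -10.78  17.72] tcp board [63.8 35.1 41.8] rpy [179.66   0.48   4.28] w 0.017 t 24.2
(3, 5, 0.8) False Fboard [-12.31 -12.7   15.07] tcp board [63.8 35.2 41.9] rpy [179.61   0.49   4.24] w 0.0172 t 24.8
(3, 6, 1.2) False Fboard [-11.02 -14.36  12.56] tcp board [63.8 35.3 42. ] rpy [179.55   0.51   4.2 ] w 0.0171 t 25.4
(3, 6, 1.6) False Fboard [ -9.49 -13.73   9.59] tcp board [63.8 35.3 42. ] rpy [179.55   0.51   4.2 ] w 0.0173 t 25.9
(3, 6, 2.0) False Fboard [ -7.96 -13.46   6.18] tcp board [63.8 35.4 42.1] rpy [179.55   0.52   4.21] w 0.0169 t 26.5
```

Run:
```python
from h import *
from station import *
c,sn=np.cos(BY),np.sin(BY); p=get_tcp_pos()
for dx,dy,dz in ((4,6,2.0),(5,6,2.2)):
    q=p[:2]+dx/1000*np.array([c,sn])+dy/1000*np.array([-sn,c])
    s=move_straight([*q,p[2]+dz/1000-.0005],.01,stop_force=30); hold(.3); st(f"{dx,dy,dz} {s}")
hold(.5); st("settled")
w=wrist("wrist5")
W=cloud(w)
c=read_camera("scene"); cv2.imwrite("pics/scene4.png",cv2.resize(c["frame"][90:290,220:460,::-1],None,fx=3,fy=3))
c=read_camera("top"); cv2.imwrite("pics/top4.png",c["frame"][:,:,::-1])
```

```text
(4, 6, 2.0) False Fboard [-12.55 -14.65  11.34] tcp board [63.9 35.3 42.1] rpy [179.52   0.62   4.2 ] w 0.0172 t 27.2
(5, 6, 2.2) False Fboard [-15.89 -15.22  13.79] tcp board [64.  35.3 42.1] rpy [179.51   0.73   4.2 ] w 0.0172 t 27.9
settled Fboard [-16.12 -15.21  13.46] tcp board [64.  35.3 42.1] rpy [179.51   0.73   4.2 ] w 0.0174 t 28.5
```

View pics/wrist5.png

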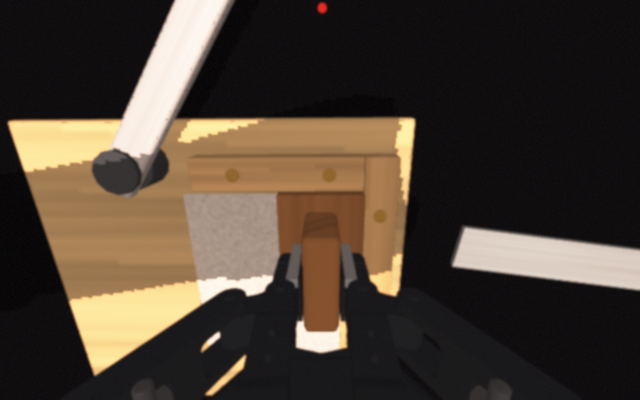

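View pics/scene4.png

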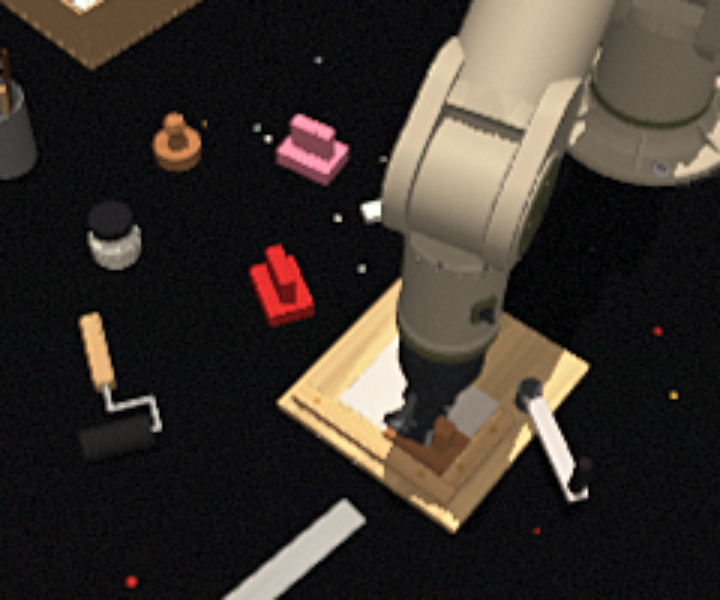

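In the wrist view the block's edges meet both fences, at row 192 (short) and column 364 (long). The bar is still open and the bystanders are in place. Even with worst-case friction, at least 8 N should remain on each fence, so I'm handing in.

Run:
```python
from h import *
from station import *
hold(.3); st("final"); job_done()
```

```text
final Fboard [-16.31 -15.13  13.94] tcp board [63.9 35.3 42.1] rpy [179.51   0.74   4.2 ] w 0.0173 t 29.1
the job is handed in; nothing more can be done
```

The bar is open and the brown block is seated in the corner. The arm is still gripping it and pressing it against both fences. The job was handed in at about 29 s of the 64 s allowed, and no verdict is reported.

- **Bar:** it started about 7° open, not fully closed. After the swing I measured it at about 1.555 rad, 1° short of the stop. It still looked open in the last pictures.
- **Block:** the last force readings at the tool were about 16 N towards the long fence and 15 N towards the short one. I estimate at least 8 N on each fence after worst-case friction, but the fence forces were not measured directly. The TCP is at (63.9, 35.3) mm on the board against the seat at (65, 35) mm. The tool is within 0.3° of the board's direction and tilted under 1°. The wrist picture shows no gap at either fence.
- **Adjustment and disagreement:** pushing raised the load on the bed to 19 N, so I eased it to about 14 N. The long-fence position is about 1 mm off my measurement, which is within the calibration error.
- **Bystanders:** no bystander I could see in the last scene picture had visibly moved. The eraser was partly hidden by the arm, and the palette knife was outside the crop I viewed.

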